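# Right the jar and hold the grain dispenser's lever at the third click

### The job

The grain dispenser has been run empty for cleaning, and the jar that should catch the last grains has fallen over in the lane below its chute. Stand that jar upright again, mouth up, on the dark pad just below the chute, between the dispenser and the next jar, and let go of it; only then press the dispenser's side lever down past its first and second clicks to the third, so that the gate is wide open. The lever springs back by itself, so finish while the gripper is still holding it down there, and leave the other jars and everything else on the counter where they are.

Things in the scene. Friction and masses are not known exactly. Their poses are not given: they have to be found in the camera images.
- dispenser: Fixed pale grey countertop grain dispenser and its aluminium jar lane, one piece. Origin: centre of the jar place below the chute, at counter level; y runs along the lane, z up. Housing and clear hopper fill x -75..75, y -280..-110, up to z 358 mm. Base tray: 6 mm thick, x -95..85, y -290..340, with 14 mm high flanges at x -93, x 83 and y 338. Dark 70 mm jar pads at x 0, y 0, 180, 285
- place (a point): centre of the dark pad below the chute, flush with the tray's top face (z 6 mm in the dispenser's frame); axes as the dispenser's. Nothing hangs over this place
- jar: the fallen square glass jar, open at one end, 60 x 60 x 100 mm, walls 4 mm, 0.15 to 0.29 kg, plain straight sides with a frosted band 55 to 77 mm from the bottom. Origin: centre of its bottom; +z points to its mouth. It lies flat on one side on the lane's tray with the mouth along the lane towards the standing jars, give or take 0.35 rad
- jar_mid: bystander: the same kind of jar standing on the middle pad; origin at the centre of its bottom, z up
- jar_end: bystander: the same kind of jar standing on the end pad; origin at the centre of its bottom, z up
- lever (a joint): angle of the dispenser's side lever, rad: 0 at rest (arm raised 0.38 above level, pointing along the dispenser's +y), growing as it is pressed down. Clicks 1, 2, 3 lie at 0.22, 0.44, 0.66, humps at 0.11, 0.33, 0.55, a hard stop at 0.70. A spring always drives it back to 0: the push needed at the pad grows from 3 to 7 N, up 1.5 N before each hump, down after
- lever_pad (a point): centre of the top face of the lever's red thumb pad (46 mm across x, 44 mm along the arm, 11 mm thick), 140 mm along the arm from the pivot and 6 mm above the arm's centre line; moves with the lever
- lever_pivot (a point): the lever's axle, at x +130, y -120, z +165 mm in the dispenser's frame; the axle runs along the dispenser's x
- olla_lid: bystander: brown stoneware pot lid with a knob, 160 mm across, 58 mm high; origin at the centre of its underside
- tongs: bystander: steel spring tongs, 255 mm long, 26 mm high, lying along its x; origin at the middle, on the counter
- orange_lid: bystander: orange silicone lid, 84 mm across, 21 mm high with its nub; origin at the centre of its underside
- spice_tin: bystander: tin, 60 mm across, 85 mm high; origin at the centre of its underside
- salt_bowl: bystander: blue bowl, 90 mm across, 42 mm high; origin at the centre of its underside
- chute_lip (a point): lower end of the steel chute, 50 mm wide, which slopes down from the housing at 0.7 rad; it ends at y -52, z 135 to 157 mm in the dispenser's frame, beside the jar's rim and above it
Not all that is in view belongs to the job. What is shaped like the jar but orange or yellow is not meant.

How it is judged:
By the outcome, as a careful person would: the job done as asked, in the order asked, and still so for the second after the job is handed in, while the arm keeps its last pose, push and grip.
It also fails if it takes over 67 s, if anything falls off the work surface, if the arm or the gripper's body presses on something with over 40 N, if the wrist force passes 120 N, or if a joint passes its speed limit or range.

### The arm

A 7-joint arm with a two-finger parallel gripper is mounted at the origin on the work surface. World frame = base frame: x ahead of the robot, y to its left, z up, the work surface at z = 0. Lengths are in m, angles in degrees, forces in N, time in s.
With the tool pointing down it reaches from about 0.4 to 0.85 m from the base axis. Payload 4.4 kg.
Tool frame: the origin (TCP) lies between the finger pads; the fingertips stand nose_length ahead of it and the grasp point (between the pads) lies 5 mm behind it (nose_length is the distance from the TCP to the fingertips, in m); z points along the fingers, y is the line along which they close (so a half turn about z gives the same grasp; the last joint's range is limited). The gripper opens to 94 mm and grips with 3 to 60 N. Pads are 16 mm wide; open, the fingers measure 119 mm over their backs; the gripper's body (75 mm by 177 mm) begins 78 mm behind the grasp point.
Start: joints at [59.484, 36.005, 2.206, 86.941, -1.547, 57.084, -1.146], TCP at [0.293, -0.58, 0.219] pointing down, gripper open.
Joint ranges: [-175.42, 175.42], [-21.48, 121.26], [-71.46, 75.88], [10.55, 141.38], [-63.04, 243.04], [13.31, 113.54], [-168.57, 168.57]. Speed limits (degrees/s): [147.25, 147.25, 180, 180, 180, 180, 180].

### API

Orientations are given as [roll, pitch, yaw] about the fixed x, y, z axes, in that order (R = Rz(yaw) Ry(pitch) Rx(roll)).
In Python, from station import read_state, camera, sign_off, nose_length gives the robot as it stands.
- The arm moves only by the tool arm_command, never from a script. Its argument "motion" is text: rows parted by semicolons, each of 7 numbers parted by spaces: the shift along the tool's x, y, z in mm, then the turn, a rotation vector about the tool's x, y, z in rad, then the opening, from -1 (shut) to 1 (fully open). In form: tx ty tz rx ry rz fingers; .... A call has 1 to 8 rows; each row shifts and turns the commanded pose from where the row before left it, along the tool's axes as they then stand; what a row does not reach is not made up. A row lasts 1/8 s, in which the tool goes at most 62.5 mm and 10.7 degrees, less where a joint would pass 70% of its speed; a pose out of reach is approached as far as the arm can. A call is refused whole if a number of a shift passes 62.5 or a number of a turn 0.188, either way. A call with a gripper value outside its range is refused whole. The fingers move at their own pace and stop on an object; "squeeze" is the grip in N (left out, the last holds). Time passes only in rows, so rows that do not move let the fingers close. It gives the time, the measured TCP pose, the force, the opening and the grip force at its end, in the units of the state.
- read_state(): the state, without advancing time (a new reading comes with each control period).
- camera(name): name is "side" or "top" or "wrist"; returns a dict with "color" (480x640x3 uint8, red, green, blue), "fx", "fy", "cx", "cy" (pixels), "distortion" ([k1, k2, p1, p2, k3] as OpenCV has them; the pictures are not rectified), "xyz" and "rotation" of the camera in the world; the wrist camera has in their place "mount" (4x4, takes a point from camera to tool coordinates, whose origin is the TCP and whose axes are the flange's). Camera axes: x right, y down, z forward; pixel columns grow to the right and rows downward; lengths in m; the calibration is good to about 2 mm. A picture is of the moment at which its call begins: read the wrist's pose just before it. There is no depth.
- sign_off(): hands the job in; it is judged then, once.
The state is a dict: "time_s": time; "joint_pos": joint angles; "qd": joint speeds; "joint_efforts": joint torques, N m; "eef_pos": TCP position; "orientation": TCP orientation; "wrist_force": force on the tool from outside, world axes, zero at the start; "wrist_torque": the same for the moment, N m; "finger_gap": finger opening in m; "finger_force": force on a finger pad.
Only numpy, scipy, OpenCV 4.12 (cv2) and the standard library are available. Lean on these libraries where they do the work, as an engineer would, in place of code of your own. Each camera call takes 0.05 s, during which the arm holds its last target. There are 200 camera calls.

## Working session

There is one attempt and no reset: what is moved stays moved. The work goes in short steps, Python scripts to look and compute and a tool call to move; the robot and the scene stay as the last step left them, time stands still between calls to the robot, and variables do not carry over. Pictures are saved under pics/ and viewed, at most 10 in all, crops included, and the job is handed in when it is done.

Besides the shell and the picture viewer there is one more tool, called after "Emit:" in YAML: its name, and indented under it one key for each argument. arm_command: Moves the arm, as the interface text tells. Its arguments: {"type":"object","properties":{"motion":{"type":"string"},"squeeze":{"type":"number"}},"required":["motion"]}

```bash
mkdir -p pics; ls
python3 - <<'E'
from station import *
import cv2
s=read_state(); print({k:s[k] for k in('time_s','eef_pos','orientation','finger_gap','wrist_force')}, nose_length if not callable(nose_length) else nose_length())
for n in('top','side','wrist'):
    c=camera(n); cv2.imwrite(f'pics/{n}0.png',c['color'][:,:,::-1])
    print(n,{k:(v.tolist() if hasattr(v,'tolist') else v) for k,v in c.items() if k!='color'})
E
```

```text
pics
{'time_s': 0.0, 'eef_pos': array([ 0.29269399, -0.58059453,  0.21983397]), 'orientation': array([ 1.79966391e+02, -5.43255394e-03,  2.67490663e+01]), 'finger_gap': 0.0941029213857189, 'wrist_force': array([ 0.08444933, -0.52044624,  0.83693215])} 0.014
top {'fx': 483.1945753501915, 'fy': 483.1945753501915, 'cx': 319.467099171932, 'cy': 245.56493644918766, 'distortion': [0.014123634945520195, 0.0, 0.0, 0.0, 0.0], 'xyz': [0.4654088547790298, -0.004028990687838681, 1.614041900313262], 'rotation': [-176.7728686621692, -0.8213565168801017, -88.40052372321114]}
side {'fx': 526.1223507754254, 'fy': 526.1223507754254, 'cx': 324.38984795575965, 'cy': 231.3138207133763, 'distortion': [0.0005445378088987685, 0.0, 0.0, 0.0, 0.0], 'xyz': [-0.00942758715489368, 1.0717778185075617, 0.8865463213591822], 'rotation': [-121.14130478333261, -0.2885696671515576, -152.63810298639473]}
wrist {'fx': 414.6599682509407, 'fy': 414.6599682509407, 'cx': 314.75865935676853, 'cy': 239.9713900639804, 'distortion': [-0.0676655869319051, 0.0, 0.0, 0.0, 0.0], 'mount': [[0.0006414370269477947, -0.9693650083967569, -0.24562383649494174, 0.07151989188233236], [0.9999992165129215, 0.00035775126040824836, 0.0011995780826693683, -0.0005243108750829784], [-0.0010749567810868516, -0.2456244135056388, 0.9693644783867047, -0.16490671644925545], [0.0, 0.0, 0.0, 1.0]]}
```

View pics/top0.png

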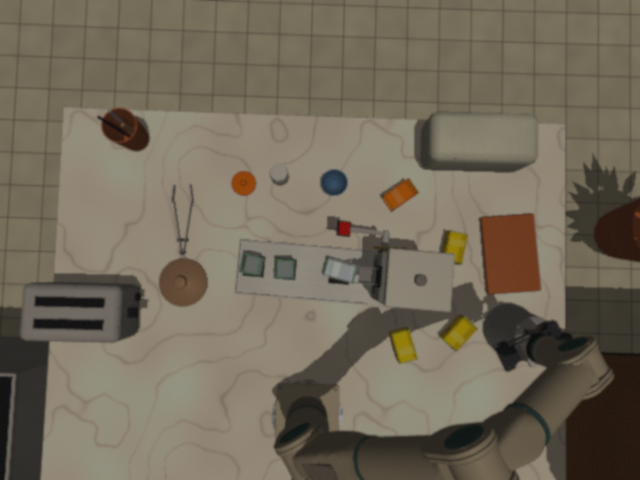

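View pics/side0.png

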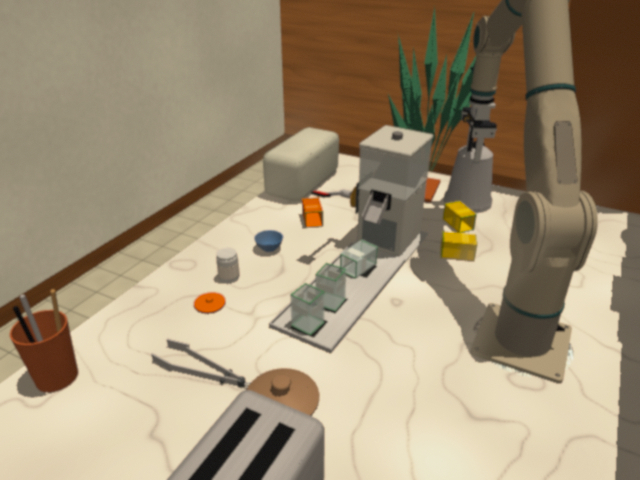

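The top view shows the lane at (237–380, 240–305), with the fallen jar at (340,270). The standing jars are at (285,267) and (253,263), and the red lever pad is at (344,229). I'll enlarge this area.

```bash
python3 - <<'E'
import cv2,numpy as np
a=cv2.imread('pics/top0.png')[205:325,225:395]; a=cv2.resize(a,None,fx=4.7,fy=4.7,interpolation=cv2.INTER_CUBIC)
a=cv2.convertScaleAbs(a,alpha=1.3)
cv2.imwrite('pics/topc.png',a)
b=cv2.imread('pics/side0.png')[180:350,260:440]; b=cv2.resize(b,None,fx=3.5,fy=3.5,interpolation=cv2.INTER_CUBIC)
cv2.imwrite('pics/sidec.png',b)
E
cat > h.py <<'E'
import numpy as np,cv2
from scipy.spatial.transform import Rotation as R
def project(c,P,pose=None):
    """world points -> pixels; pose=(pos, euler) of TCP for the wrist camera"""
    if 'mount' in c:
        T=np.eye(4);T[:3,:3]=R.from_euler('xyz',pose[1],degrees=True).as_matrix();T[:3,3]=pose[0];T=T@np.array(c['mount']);Rm,t=T[:3,:3],T[:3,3]
    else: Rm,t=R.from_euler('xyz',c['rotation'],degrees=True).as_matrix(),np.array(c['xyz'])
    K=np.array([[c['fx'],0,c['cx']],[0,c['fy'],c['cy']],[0,0,1.]])
    return cv2.projectPoints(np.atleast_2d(P).astype(float),cv2.Rodrigues(Rm.T)[0],-Rm.T@t,K,np.array(c['distortion']))[0][:,0]
def unproj(c,uv,z,pose=None):
    """pixel -> world point on plane z"""
    if 'mount' in c:
        T=np.eye(4);T[:3,:3]=R.from_euler('xyz',pose[1],degrees=True).as_matrix();T[:3,3]=pose[0];T=T@np.array(c['mount']);Rm,t=T[:3,:3],T[:3,3]
    else: Rm,t=R.from_euler('xyz',c['rotation'],degrees=True).as_matrix(),np.array(c['xyz'])
    K=np.array([[c['fx'],0,c['cx']],[0,c['fy'],c['cy']],[0,0,1.]])
    n=cv2.undistortPoints(np.array(uv,float).reshape(-1,1,2),K,np.array(c['distortion']))[:,0]
    d=np.c_[n,np.ones(len(n))]@Rm.T
    return t+d*((np.array(z)-t[2])/d[:,2])[:,None]
E
```

```text
(no output)
```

View pics/topc.png

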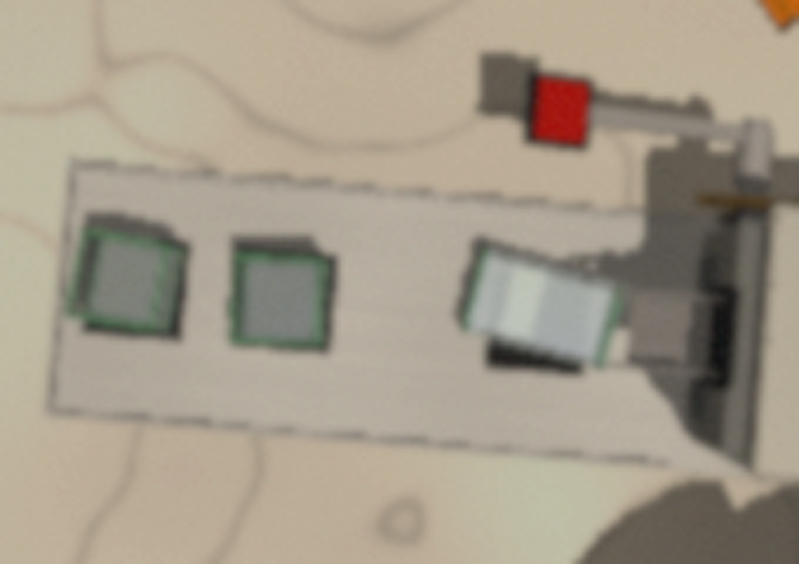

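View pics/sidec.png

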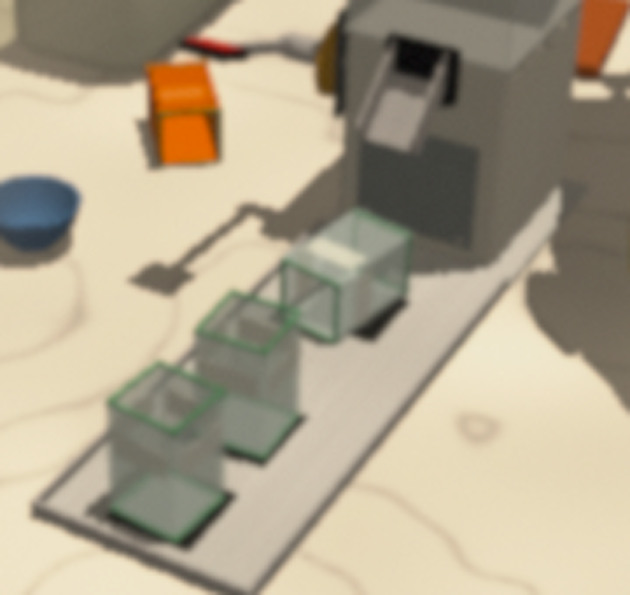

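```bash
cat > fit.py <<'E'
from h import *
from scipy.optimize import least_squares
top=dict(fx=483.1945753501915,fy=483.1945753501915,cx=319.467099171932,cy=245.56493644918766,distortion=[0.014123634945520195,0,0,0,0],xyz=[0.4654088547790298,-0.004028990687838681,1.614041900313262],rotation=[-176.7728686621692,-0.8213565168801017,-88.40052372321114])
side=dict(fx=526.1223507754254,fy=526.1223507754254,cx=324.38984795575965,cy=231.3138207133763,distortion=[0.0005445378088987685,0,0,0,0],xyz=[-0.00942758715489368,1.0717778185075617,0.8865463213591822],rotation=[-121.14130478333261,-0.2885696671515576,-152.63810298639473])
tc=lambda x,y:(225+(x+.5)/4.7-.5,205+(y+.5)/4.7-.5)
sc=lambda x,y:(260+(x+.5)/3.5-.5,180+(y+.5)/3.5-.5)
def W(p,P): # dispenser mm -> world
    P=np.atleast_2d(P)/1000.; c,s=np.cos(p[2]),np.sin(p[2]); return np.c_[p[0]+c*P[:,0]-s*P[:,1],p[1]+s*P[:,0]+c*P[:,1],P[:,2]]
def pad(a,dx=0,dy=0,h=6): # lever pad point, lever angle a
    e=.38-a; r=140+dy; return [130+dx,-120+r*np.cos(e)-h*np.sin(e),165+r*np.sin(e)+h*np.cos(e)]
if __name__=='__main__':
    pp=[(tc(72,160),[84,339,14]),(tc(50,410),[-94,339,14]),(tc(537,75),pad(0,23,22)),(tc(592,80),pad(0,23,-22)),(tc(584,147),pad(0,-23,-22)),(tc(530,143),pad(0,-23,22))]
    ss=[(sc(35,510),[84,339,14]),(sc(255,592),[-94,339,14])]
    ed=[(tc(640,212),84),(tc(650,460),-94)]
    def res(p):
        r=[project(top,W(p,P))[0]-uv for uv,P in pp]+[project(side,W(p,P))[0]-uv for uv,P in ss]
        r=np.ravel(r).tolist()
        for uv,x in ed:
            w=unproj(top,[uv],[.014])[0][:2]-p[:2]; c,s=np.cos(p[2]),np.sin(p[2]); r.append((c*w[0]+s*w[1]-x/1000)*310)
        return r
    f=least_squares(res,[.45,0,0],x_scale=[.01,.01,.01]); p=f.x; print('disp',p,np.round(f.fun,1))
    corners=[tc(485,243),tc(465,325),tc(620,290),tc(603,363)]
    P=unproj(top,corners,[.066]*4); print(np.round(P,4))
    cen=P.mean(0); ax=(P[0]+P[1])/2-(P[2]+P[3])/2; print('jar centre',cen,'len',np.linalg.norm(ax),'w',np.linalg.norm(P[0]-P[1]),np.linalg.norm(P[2]-P[3]),'axis',np.degrees(np.arctan2(ax[1],ax[0])))
    # local coordinates
    c,s=np.cos(p[2]),np.sin(p[2]); d=cen[:2]-p[:2]; print('jar local',c*d[0]+s*d[1],-s*d[0]+c*d[1])
    print('place',W(p,[0,0,6]),'mid',W(p,[0,180,6]),'pads',W(p,[pad(0),pad(.66)]))
E
python3 fit.py
```

```text
disp [ 0.46719989 -0.09233795 -0.05098852] [-0.8  1.  -0.9  1.6 -1.2 -1.4  0.8 -0.7  1.3  0.8 -0.9  0.   0.  -2.5
 -0.6 -0.2 -0.4  1.1]
[[ 0.5196 -0.0514  0.066 ]
 [ 0.4634 -0.0393  0.066 ]
 [ 0.4901 -0.1443  0.066 ]
 [ 0.4402 -0.1339  0.066 ]]
jar centre [ 0.47832222 -0.09226117  0.066     ] len 0.09737143215772479 w 0.05748408244330924 0.05101873938636222 axis 74.3285252407158
jar local 0.011103958086374448 0.0006435488405491463
place [[ 0.46719989 -0.09233795  0.006     ]] mid [[0.47637385 0.08742812 0.006     ]] pads [[ 0.59742784 -0.09118618  0.22250085]
 [ 0.5978569  -0.08277875  0.13207654]]
```

```bash
cat > plan.py <<'E'
from h import *
from station import read_state
def tool(yaw,tilt): # tool down at yaw, then turned about its own y by tilt (deg)
    return R.from_euler('xyz',[180,0,yaw],degrees=True)*R.from_euler('y',tilt,degrees=True)
def rows(way,grip,start=None):
    """way: list of (tcp xyz, Rotation, n rows); prints tool-axis steps; returns end pose"""
    if start is None:
        s=read_state(); start=(np.array(s['eef_pos']),R.from_euler('xyz',s['orientation'],degrees=True))
    p,q=start
    for P,Q,n in way:
        dv=(q.inv()*Q).as_rotvec(); P0,q0=p,q
        for i in range(1,n+1):
            pt=P0+(np.array(P)-P0)*i/n; qt=q0*R.from_rotvec(dv*i/n)
            t=np.round(q.inv().apply(pt-p)*1000,1); r=np.round((q.inv()*qt).as_rotvec(),3)
            flag='' if max(abs(t))<=62.5 and np.linalg.norm(t)<=62.5 and np.linalg.norm(r)<=.186 else ' !!'
            print(*[f'{v:g}' for v in t],*[f'{v:g}' for v in r],grip,end=f';{flag}\n')
            p=p+q.apply(t/1000); q=q*R.from_rotvec(r)
        print('--')
    return p,q
E
python3 - <<'E'
from plan import *
from fit import top
e=rows([([.33,-.56,.44],tool(26.7,0),4),([.40,-.30,.47],tool(50,0),6),([.45,-.02,.40],tool(74,0),6)],1)
for n,uv,z in [('olla',(183,282),.05),('tongsA',(183,250),.02),('tongsB',(175,185),.02),('tongsC',(191,185),.02),('orange',(243,183),.02),('tin',(280,173),.085),('bowl',(334,181),.04),('toaster',(130,285),.1)]: print(n,unproj(top,[uv],[z])[0].round(3))
E
```

```text
10.7 -0.4 -55 0 -0 0 1;
10.6 -0.3 -55.1 0 -0 0 1;
10.7 -0.4 -55 0 -0 0.001 1;
10.6 -0.4 -55.1 0.001 -0 -0 1;
--
29.9 -33.5 -5 -0 -0 -0.068 1;
32.1 -31.3 -5 -0 -0 -0.068 1;
34.1 -29.2 -4.9 -0 -0 -0.067 1;
36.1 -26.7 -5 -0 -0 -0.068 1;
37.7 -24.3 -5 -0 -0 -0.068 1;
39.3 -21.6 -5 -0 -0 -0.068 1;
--
41.1 -23.6 11.7 -0 -0 -0.07 1;
42.7 -20.7 11.7 -0 -0 -0.07 1;
44 -17.6 11.7 -0 -0 -0.069 1;
45.1 -14.6 11.6 -0 -0 -0.07 1;
46 -11.3 11.7 -0 -0 -0.07 1;
46.7 -8.2 11.7 -0 -0 -0.07 1;
--
olla [0.424 0.411 0.05 ]
tongsA [0.528 0.423 0.02 ]
tongsB [0.743 0.459 0.02 ]
tongsC [0.744 0.407 0.02 ]
orange [0.757 0.235 0.02 ]
tin [0.78  0.109 0.085]
bowl [ 0.769 -0.066  0.04 ]
toaster [0.412 0.56  0.1  ]
```

Emit:
arm_command:
  motion: "10.5 0 -55 0 0 0 1;10.5 0 -55 0 0 0 1;10.5 0 -55 0 0 0 1;10.5 0 -55 0 0 0 1;30 -33.5 -5 0 0 -0.068 1;32 -31.5 -5 0 0 -0.068 1;34 -29 -5 0 0 -0.068 1;36 -27 -5 0 0 -0.068 1"

```text
time_s: 1.15
eef_pos: [0.3762, -0.3863, 0.4587]
orientation: [-179.9, 0.0, 42.5]
wrist_force: [1.0, -1.3, -4.0]
finger_gap: 0.094
finger_force: 0.0
```

Emit:
arm_command:
  motion: "37.5 -24.5 -5 0 0 -0.068 1;39.5 -21.5 -5 0 0 -0.068 1;41 -23.5 11.5 0 0 -0.07 1;42.5 -21 11.5 0 0 -0.07 1;44 -17.5 11.5 0 0 -0.07 1;45 -14.5 11.5 0 0 -0.07 1;46 -11.5 11.5 0 0 -0.07 1;46.5 -8 11.5 0 0 -0.07 1"

```text
time_s: 2.15
eef_pos: [0.4479, -0.0203, 0.3995]
orientation: [-179.9, 0.0, 74.3]
wrist_force: [1.2, -0.8, -4.2]
finger_gap: 0.0938
finger_force: 0.0
```

Run:
```python
from station import *
import cv2,json,numpy as np
s=read_state();c=camera('wrist');cv2.imwrite('pics/w1.png',c['color'][:,:,::-1])
json.dump(dict(c={k:np.array(v).tolist() for k,v in c.items() if k!='color'},pose=[list(s['eef_pos']),list(s['orientation'])]),open('w1.json','w'))
print(s['time_s'],s['eef_pos'],s['orientation'],s['joint_pos'])
```

```text
2.15 [ 0.44785173 -0.02026525  0.39952476] [-1.79934275e+02  2.28164973e-02  7.43071722e+01] [ 17.02590791   9.79562255 -21.64118201  99.99615574   3.80390124
  70.99531754 -21.26592796]
```

View pics/w1.png

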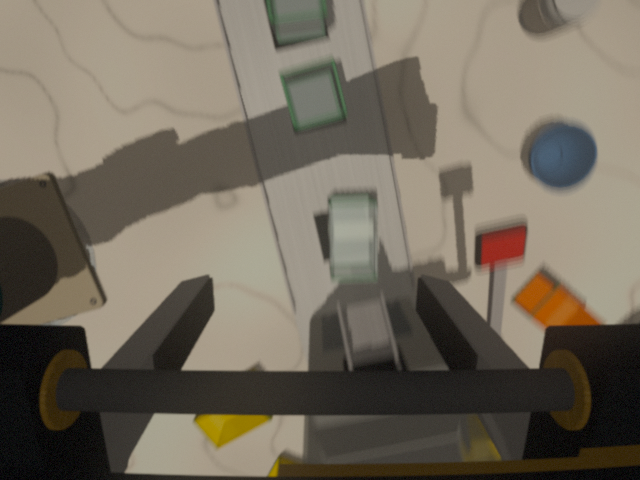

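The wrist view shows the fallen jar at (330–378, 190–282), aligned with the tool's x axis with its mouth towards the top of the picture. jar_mid is at (313,95) and the lever pad at (500,243). I'll overlay the model to check the fit.

```bash
cat > ov.py <<'E'
from fit import *
import json
d=json.load(open('w1.json'));c,pose=d['c'],d['pose']
p=[0.4672,-0.09234,-0.05099]
print('jar by wrist',unproj(c,[(354,236),(354,192),(354,281)],[.066,.066,.066],pose).round(4))
img=cv2.imread('pics/w1.png')
def poly(P,col):
    u=project(c,P,pose); cv2.polylines(img,[np.round(u*8).astype(int)],True,col,1,cv2.LINE_AA,3)
poly(W(p,[pad(0,23,22),pad(0,23,-22),pad(0,-23,-22),pad(0,-23,22)]),(255,0,0))
poly(W(p,[[84,339,14],[84,-100,14],[-94,-100,14],[-94,339,14]]),(255,0,0))
poly(W(p,[[35,35,6],[35,-35,6],[-35,-35,6],[-35,35,6]]),(255,0,255))
poly(W(p,[[25,-52,157],[-25,-52,157],[-25,-110,205],[25,-110,205]]),(255,0,0))
poly(W(p,[[30,210,106],[30,150,106],[-30,150,106],[-30,210,106]]),(255,0,0))
a=np.radians(74.5);ax=np.array([np.cos(a),np.sin(a)]);n=np.array([ax[1],-ax[0]]);cen=np.array([.4783,-.0923])
for z in(.066,.006): poly(np.array([[*(cen+s*.05*ax+t*.03*n),z] for s,t in((1,1),(1,-1),(-1,-1),(-1,1))]),(0,0,255))
cv2.imwrite('pics/w1o.png',cv2.resize(img[0:380,200:560],None,fx=1.57,fy=1.57,interpolation=cv2.INTER_CUBIC))
E
python3 ov.py
```

```text
jar by wrist [[ 0.4812 -0.0816  0.066 ]
 [ 0.4948 -0.0286  0.066 ]
 [ 0.4666 -0.1388  0.066 ]]
```

View pics/w1o.png

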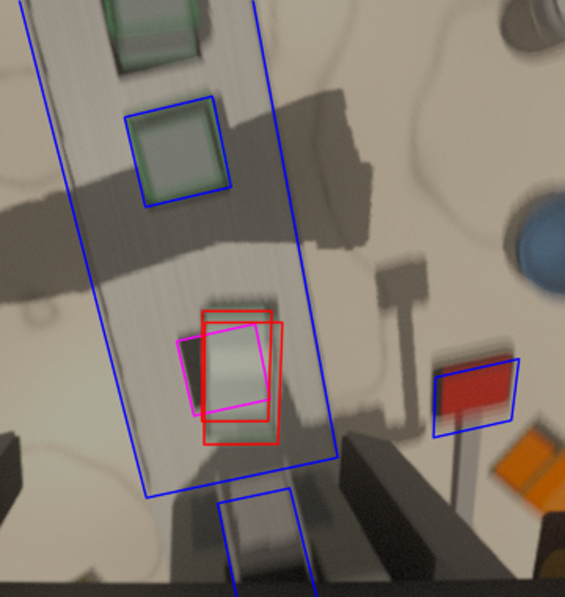

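Run:
```python
from fit import *
from plan import rows,tool
ob=[(1,1,1,(285,262)),(1,-1,1,(340,285)),(1,-1,0,(335,338)),(1,1,0,(283,310)),(-1,1,1,(358,212)),(-1,-1,1,(410,237)),(-1,-1,0,(405,300))]
to=[(1,1,1,(485,243)),(1,-1,1,(465,325)),(-1,1,1,(620,290)),(-1,-1,1,(603,363))]
def C(p,s,t,z):
    ax=np.array([np.cos(p[2]),np.sin(p[2])]);n=np.array([ax[1],-ax[0]]);return [*(p[:2]+s*.05*ax+t*.03*n),.066 if z else .006]
def r(p,w=1): return np.ravel([project(side,[C(p,*o[:3])])[0]-sc(*o[3]) for o in ob]+[w*(project(top,[C(p,*o[:3])])[0]-tc(*o[3])) for o in to])
for w in(0,1):
    f=least_squares(r,[.478,-.09,1.3],x_scale=.01,args=(w,));print(f.x,np.degrees(f.x[2]),f.fun.round(1))
x=np.array([.478,-.088]);a=np.radians(74.5);A=np.array([np.cos(a),np.sin(a),0])
Q=tool(74.5,-45);d=Q.apply([0,0,1]);print(d)
G=np.array([*x,.048])+.016*A; T=G+.005*d
rows([(T-.25*d+[0,0,.08],Q,6),(T-.10*d,Q,4),(T,Q,4)],1)
```

```text
[ 0.4767755  -0.09242614  1.31742027] 75.48262119826862 [-1.3 -1.5 -0.5 -0.   0.2  2.4 -1.2  2.1 -0.1 -1.1  1.4 -0.8  1.6 -1.7
  0.   0.  -0.   0.   0.  -0.  -0.   0. ]
[ 0.47731043 -0.09249357  1.31697309] 75.45699971077076 [-1.5 -1.6 -0.6 -0.1  0.   2.4 -1.3  2.  -0.3 -1.2  1.2 -0.9  1.4 -1.7
  0.1  0.2 -0.9  0.8  1.3 -1.1 -0.2  1.4]
[-0.18896607 -0.68138963 -0.70710678]
20.7 8.4 16.3 -0 -0.132 0.002 1;
22.7 8.4 13.3 -0 -0.131 0.001 1;
24.2 8.4 10.4 -0 -0.132 0.002 1;
25.4 8.3 7 -0.001 -0.131 0.001 1;
26.1 8.3 3.6 0 -0.132 0.002 1;
26.4 8.3 0.2 0 -0.132 0.001 1;
--
14.2 -0 51.6 0 0 0 1;
14.1 -0 51.7 0 0 0 1;
14.2 -0 51.6 0 0 0 1;
14.1 -0 51.7 0 0 0 1;
--
0 -0 25 0 0 0 1;
0 -0 25 0 0 0 1;
0 -0 25 0 0 0 1;
0.1 -0.1 25 0 0 0 1;
--
```

Emit:
arm_command:
  motion: "20.5 8.5 16.5 0 -0.132 0.001 1;22.5 8.5 13.5 0 -0.132 0.001 1;24 8.5 10.5 0 -0.132 0.001 1;25.5 8.5 7 0 -0.131 0.001 1;26 8 3.5 0 -0.132 0.001 1;26.5 8 0 0 -0.132 0.001 1;0 0 0 0 0 0 1"

```text
time_s: 3.08
eef_pos: [0.5293, 0.0866, 0.2961]
orientation: [-179.3, 45.7, 74.7]
wrist_force: [-0.2, -1.8, -5.2]
finger_gap: 0.094
finger_force: 0.0
```

Run:
```python
from plan import *
s=read_state();print(s['eef_pos'],s['orientation'],s['joint_pos'].round(1))
x=np.array([.4778,-.091]);a=np.radians(75);A=np.array([np.cos(a),np.sin(a),0])
Q=tool(75,-45);d=Q.apply([0,0,1])
T=np.array([*x,.048])+.016*A+.005*d
rows([(T-.10*d,Q,4),(T,Q,4)],1)
```

```text
[0.52932659 0.08663872 0.29612038] [-179.33196437   45.65580676   74.66462714] [-21.4  42.1 -18.5  81.6  36.2  99.3 -63. ]
14.6 -0.2 49.8 -0.004 0.003 -0.001 1;
14.4 -0.4 49.9 -0.004 0.003 -0.001 1;
14.3 -0.6 49.9 -0.004 0.003 -0.001 1;
14.1 -0.8 49.9 -0.004 0.002 -0.001 1;
--
0 -0 25 0 0 -0 1;
0 -0 25 0 0 -0 1;
0 -0 25 0 0 -0 1;
0 -0 25 0 0 -0 1;
--
```

Reachable. Approach, slower near the jar, then close.

Emit:
arm_command:
  motion: "14.5 0 50 -0.004 0.003 0 1;14.5 -0.5 50 -0.004 0.003 0 1;14.5 -0.5 50 -0.004 0.003 0 1;14 -1 50 -0.004 0.002 0 1;0 0 25 0 0 0 1;0 0 25 0 0 0 1;0 0 0 0 0 0 1"

```text
time_s: 3.95
eef_pos: [0.4923, -0.0499, 0.0862]
orientation: [178.9, 44.8, 73.5]
wrist_force: [0.9, 0.4, -3.8]
finger_gap: 0.094
finger_force: 0.0
```

Emit:
arm_command:
  motion: "0 0 15 0 0 0 1;0 0 15 0 0 0 1;0 0 10 0 0 0 1;0 0 10 0 0 0 1;0 0 0 0 0 0 1"

```text
time_s: 4.58
eef_pos: [0.4837, -0.0818, 0.0492]
orientation: [179.0, 44.8, 73.8]
wrist_force: [0.6, -0.4, -4.1]
finger_gap: 0.0946
finger_force: 0.0
```

Run:
```python
from station import *
import cv2,json,numpy as np
s=read_state();c=camera('wrist');cv2.imwrite('pics/w2.png',c['color'][:,:,::-1])
print(s['time_s'],s['eef_pos'],s['orientation'],s['wrist_force'],s['joint_pos'].round(1))
b=camera('side')['color'][150:350,250:450,::-1]
cv2.imwrite('pics/m2.png',np.hstack([cv2.resize(c['color'][:,:,::-1],(400,300)),cv2.resize(b,(300,300),interpolation=cv2.INTER_CUBIC)]))
```

```text
4.575 [ 0.48368367 -0.08184653  0.04919331] [178.97970506  44.75002061  73.77331851] [ 0.588781   -0.44598041 -4.135876  ] [-11.4  54.1 -12.7 107.6  51.3  64.3 -79.6]
```

View pics/m2.png

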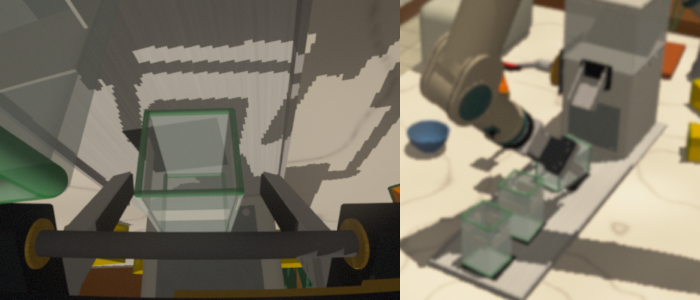

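The wrist view (left) shows the jar's mouth at (137–243, 110–193), centred between the open fingers. The side view (right) shows the hand clear of jar_mid. Closing now.

Emit:
arm_command:
  motion: "0 0 0 0 0 0 -1;0 0 0 0 0 0 -1;0 0 0 0 0 0 -1;0 0 0 0 0 0 -1;0 0 0 0 0 0 -1;0 0 0 0 0 0 -1"
  squeeze: 20

```text
time_s: 5.42
eef_pos: [0.4839, -0.0809, 0.0496]
orientation: [179.0, 44.7, 73.8]
wrist_force: [-2.1, 1.5, -2.4]
finger_gap: 0.06
finger_force: 20.0
```

Run:
```python
from plan import *
s=read_state();print(s['eef_pos'],s['orientation'],s['finger_gap'],s['finger_force'],s['wrist_force'])
p=np.array(s['eef_pos']);q=R.from_euler('xyz',s['orientation'],degrees=True)
rows([(p+[0.01,.02,.17],q,4),([.52,.04,.28],q,3),([.58,.13,.28],tool(45,0),6),([.62,.17,.26],tool(15,44),6)],-1)
```

```text
[ 0.48385329 -0.08090229  0.04959645] [178.95225506  44.6853074   73.77239652] 0.060035441466351515 19.982523322105408 [-2.1153778   1.45893723 -2.40109214]
-26 1.6 -34.1 0 0 0 -1;
-26 1.7 -34 0 0 0 -1;
-25.9 1.6 -34.1 0 0 0 -1;
-26 1.6 -34 0 0 0 -1;
--
10.5 -0.3 -38.8 0 0 0 -1;
10.6 -0.3 -38.7 0 0 0 -1;
10.5 -0.4 -38.8 0 0 0 -1;
--
12.2 5.6 -12 0.035 0.126 0.081 -1;
14.1 4.2 -10.5 0.036 0.127 0.08 -1;
15.5 2.7 -8.7 0.035 0.126 0.081 -1;
16.7 1 -6.8 0.036 0.127 0.08 -1;
17.4 -0.5 -4.6 0.035 0.126 0.081 -1;
17.8 -2.1 -2.4 0.036 0.127 0.08 -1;
--
9.4 0 3.3 -0.034 0.125 0.083 -1;
8.9 -0.9 4.5 -0.033 0.125 0.083 -1;
8.2 -1.7 5.5 -0.034 0.125 0.083 -1;
7.2 -2.6 6.4 -0.033 0.125 0.083 -1;
6.2 -3.4 7.1 -0.034 0.125 0.083 -1;
4.9 -4.1 7.7 -0.033 0.125 0.083 -1;
--
```

Emit:
arm_command:
  motion: "-26 1.5 -34 0 0 0 -1;-26 1.5 -34 0 0 0 -1;-26 1.5 -34 0 0 0 -1;-26 1.5 -34 0 0 0 -1;10.5 -0.5 -39 0 0 0 -1;10.5 -0.5 -39 0 0 0 -1;10.5 -0.5 -39 0 0 0 -1"

```text
time_s: 6.3
eef_pos: [0.5198, 0.0412, 0.2808]
orientation: [178.9, 44.6, 73.7]
wrist_force: [0.9, -0.6, -6.6]
finger_gap: 0.06
finger_force: 20.0
```

Emit:
arm_command:
  motion: "12 5.5 -12 0.035 0.126 0.081 -1;14 4 -10.5 0.035 0.126 0.081 -1;15.5 2.5 -8.5 0.035 0.126 0.081 -1;16.5 1 -7 0.035 0.126 0.081 -1;17.5 -0.5 -4.5 0.035 0.126 0.081 -1;18 -2 -2.5 0.035 0.126 0.081 -1;0 0 0 0 0 0 -1"

```text
time_s: 7.18
eef_pos: [0.5786, 0.1273, 0.2806]
orientation: [179.6, 0.2, 44.8]
wrist_force: [1.8, -1.2, -7.5]
finger_gap: 0.06
finger_force: 20.0
```

Emit:
arm_command:
  motion: "9.5 0 3.5 -0.034 0.125 0.083 -1;9 -1 4.5 -0.034 0.125 0.083 -1;8 -1.5 5.5 -0.034 0.125 0.083 -1;7 -2.5 6.5 -0.034 0.125 0.083 -1;6 -3.5 7 -0.034 0.125 0.083 -1;5 -4 7.5 -0.034 0.125 0.083 -1;0 0 0 0 0 0 -1"

```text
time_s: 8.05
eef_pos: [0.6045, 0.1448, 0.2583]
orientation: [174.9, -30.3, 24.1]
wrist_force: [-0.4, -0.1, -7.1]
finger_gap: 0.0596
finger_force: 20.0
```

Run:
```python
from plan import *
from station import camera
s=read_state();print(s['time_s'],s['eef_pos'],s['orientation'],s['finger_gap'],s['finger_force'],s['wrist_force'],s['joint_pos'].round(1))
w=camera('wrist')['color'][:,:,::-1]; b=camera('side')['color'][100:350,150:400,::-1]
cv2.imwrite('pics/m3.png',np.hstack([cv2.resize(w,(400,300)),cv2.resize(b,(300,300),interpolation=cv2.INTER_CUBIC)]))
```

```text
8.05 [0.60449998 0.14476983 0.25832245] [174.94551409 -30.29051089  24.11509199] 0.059614095244961085 20.000064074993134 [-0.40735899 -0.11470329 -7.09314032] [  -0.8   20.9  -21.3  119.6   45.3   13.8 -127.8]
```

View pics/m3.png

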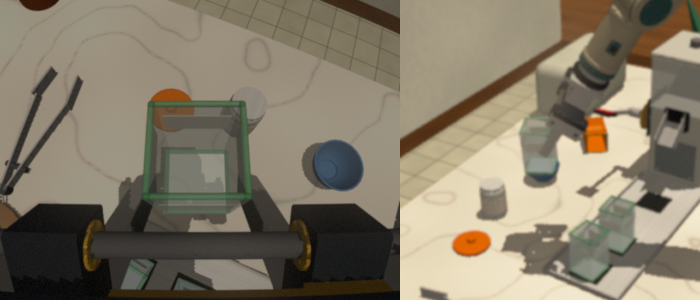

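j6 is at its limit, so the jar still leans about 15°. I'll turn the azimuth sideways to finish the tilt.

Run:
```python
from plan import *
rows([([.62,.17,.25],tool(65,45),6)],-1)
```

```text
2.6 -3.1 3.1 0.087 0.045 -0.093 -1;
2.8 -2.6 3.4 0.087 0.045 -0.093 -1;
2.8 -2 3.7 0.088 0.044 -0.094 -1;
2.8 -1.4 4 0.087 0.045 -0.093 -1;
2.7 -0.8 4.3 0.087 0.045 -0.093 -1;
2.5 -0.2 4.4 0.087 0.045 -0.093 -1;
--
```

Emit:
arm_command:
  motion: "2.5 -3 3 0.087 0.045 -0.093 -1;3 -2.5 3.5 0.087 0.045 -0.093 -1;3 -2 3.5 0.087 0.045 -0.093 -1;3 -1.5 4 0.087 0.045 -0.093 -1;2.5 -1 4.5 0.087 0.045 -0.093 -1;2.5 0 4.5 0.087 0.045 -0.093 -1;0 0 0 0 0 0 -1"

```text
time_s: 9.02
eef_pos: [0.6178, 0.1623, 0.2423]
orientation: [-179.1, -41.3, 56.9]
wrist_force: [-0.0, -1.8, -6.3]
finger_gap: 0.0598
finger_force: 20.0
```

Run:
```python
from plan import *
s=read_state();print(s['time_s'],s['eef_pos'],s['orientation'],s['finger_force'],s['joint_pos'].round(1))
q=R.from_euler('xyz',s['orientation'],degrees=True)
# jar axis: at grasp tool orientation was (178.95,44.69,73.77); jar axis then horizontal along the yaw
qg=R.from_euler('xyz',[178.95,44.69,73.77],degrees=True); a=np.radians(75)
j=qg.inv().apply([np.cos(a),np.sin(a),0]); w=q.apply(j); print('jar axis now',w,np.degrees(np.arccos(w[2])))
dv=np.cross(w,[0,0,1]); Q=R.from_rotvec(dv/np.linalg.norm(dv)*np.arccos(w[2]))*q
rows([([.64,.18,.16],Q,5)],-1); print(Q.as_euler('xyz',degrees=True))
```

```text
9.025 [0.61776279 0.16233099 0.24226245] [-179.11163019  -41.30516038   56.85534764] 19.999166429042816 [ 43.9  47.2 -70.9 114.4  42.1  19.2 -76.4]
jar axis now [0.04000989 0.05701154 0.9975715 ] 3.993878109682043
-6.8 2 15.9 -0 0.014 -0.001 -1;
-7 2.1 15.8 -0.001 0.014 -0 -1;
-7.3 2 15.7 -0 0.014 -0.001 -1;
-7.5 2 15.6 -0 0.014 -0 -1;
-7.7 2 15.4 -0.001 0.014 -0.001 -1;
--
[-179.30130337  -45.2966559    56.98551019]
```

Run:
```python
from plan import *
s=read_state();q=R.from_euler('xyz',s['orientation'],degrees=True)
rows([([.667,.176,.15],q,4),([.667,.176,.085],q,3)],-1)
```

```text
-8 8.8 23.5 -0 0 0 -1;
-8 8.8 23.5 0 0 0 -1;
-8.1 8.8 23.6 0 0 0 -1;
-8 8.8 23.5 0 0 0 -1;
--
-14.3 0.3 16.3 0 0 0 -1;
-14.3 0.2 16.2 0 -0 0 -1;
-14.3 0.3 16.3 0 -0 0 -1;
--
```

Emit:
arm_command:
  motion: "-8 9 23.5 0 0.01 0 -1;-8 9 23.5 0 0.01 0 -1;-8 9 23.5 0 0.01 0 -1;-8 9 23.5 0 0.01 0 -1;-14 0 16 0 0.01 0 -1;-14 0 16 0 0.01 0 -1;0 0 0 0 0 0 -1"

```text
time_s: 9.9
eef_pos: [0.6675, 0.1806, 0.108]
orientation: [-179.2, -44.6, 57.1]
wrist_force: [-0.2, -1.1, -7.0]
finger_gap: 0.0599
finger_force: 20.0
```

```bash
cat > st.py <<'E'
from plan import *
s=read_state();print(s['time_s'],s['eef_pos'],s['orientation'],s['finger_force'],s['wrist_force'],s['joint_pos'].round(1))
q=R.from_euler('xyz',s['orientation'],degrees=True)
qg=R.from_euler('xyz',[178.95,44.69,73.77],degrees=True); a=np.radians(75)
w=q.apply(qg.inv().apply([np.cos(a),np.sin(a),0])); print('jar axis',w,'down in tool',q.inv().apply([0,0,-1]))
E
python3 st.py
```

```text
9.9 [0.66753565 0.18064945 0.10798312] [-179.15684179  -44.6487732    57.07597018] 19.999890625476837 [-0.18083192 -1.12369442 -6.95216651] [  37.7   64.   -64.1  112.7   89.2   13.9 -111. ]
jar axis [0.00763549 0.0085287  0.99993448] down in tool [-0.70275891  0.01046892  0.71135105]
```

Emit:
arm_command:
  motion: "-10 0 10 0 0 0 -1;-10 0 10 0 0 0 -1;-7 0 7 0 0 0 -1;0 0 0 0 0 0 -1"

```text
time_s: 10.4
eef_pos: [0.6685, 0.1811, 0.0725]
orientation: [-179.3, -44.8, 57.2]
wrist_force: [0.5, -0.9, -7.4]
finger_gap: 0.0595
finger_force: 20.0
```

Emit:
arm_command:
  motion: "-3 0 3 0 0 0 -1;0 0 0 0 0 0 -1;0 0 0 0 0 0 -1"

```text
time_s: 10.78
eef_pos: [0.6683, 0.1811, 0.0682]
orientation: [-179.4, -44.9, 57.2]
wrist_force: [0.4, -1.6, -7.1]
finger_gap: 0.06
finger_force: 20.0
```

Emit:
arm_command:
  motion: "-2 0 2 0 0 0 -1;-1 0 1 0 0 0 -1;0 0 0 0 0 0 -1;0 0 0 0 0 0 -1"

```text
time_s: 11.28
eef_pos: [0.6681, 0.1811, 0.0635]
orientation: [-179.3, -44.9, 57.2]
wrist_force: [-0.2, -0.7, -7.5]
finger_gap: 0.0601
finger_force: 20.0
```

Emit:
arm_command:
  motion: "-1.5 0 1.5 0 0 0 -1;0 0 0 0 0 0 -1;0 0 0 0 0 0 -1"

```text
time_s: 11.65
eef_pos: [0.6685, 0.1817, 0.0625]
orientation: [-179.4, -45.0, 57.3]
wrist_force: [-0.2, -2.1, -1.0]
finger_gap: 0.0599
finger_force: 20.0
```

Emit:
arm_command:
  motion: "-1 0 1 0 0 0 -1;0 0 0 0 0 0 -1;0 0 0 0 0 0 -1"

```text
time_s: 12.02
eef_pos: [0.6688, 0.1823, 0.0622]
orientation: [-179.4, -45.1, 57.3]
wrist_force: [-1.8, -3.7, 6.7]
finger_gap: 0.0596
finger_force: 20.0
```

Emit:
arm_command:
  motion: "0 0 0 0 0 0 1;0 0 0 0 0 0 1;0 0 0 0 0 0 1;0 0 0 0 0 0 1;0 0 0 0 0 0 1"

```text
time_s: 12.65
eef_pos: [0.668, 0.1811, 0.0598]
orientation: [-179.3, -44.9, 57.2]
wrist_force: [0.0, -1.6, -4.7]
finger_gap: 0.0936
finger_force: 0.0
```

Emit:
arm_command:
  motion: "0 0 -15 0 0 0 1;0 0 -30 0 0 0 1;0 0 -40 0 0 0 1;0 0 -40 0 0 0 1;0 0 -40 0 0 0 1;0 0 0 0 0 0 1"

```text
time_s: 13.4
eef_pos: [0.608, 0.0811, 0.1768]
orientation: [-179.5, -44.8, 57.1]
wrist_force: [0.4, -1.6, -4.3]
finger_gap: 0.0942
finger_force: 0.0
```

Run:
```python
from plan import *
from station import camera
s=read_state();print(s['time_s'],s['eef_pos'],s['orientation'],s['joint_pos'].round(1))
w=camera('wrist');b=camera('side'); p=(s['eef_pos'],s['orientation'])
cen=np.array([.676,.1936]);a=np.radians(57.3);A=np.array([np.cos(a),np.sin(a)]);n=np.array([A[1],-A[0]])
sq=np.array([[*(cen+.03*i*A+.03*j*n),.1] for i,j in((1,1),(1,-1),(-1,-1),(-1,1))])
I=[]
for c,pp in((w,p),(b,None)):
    im=c['color'][:,:,::-1].copy(); cv2.polylines(im,[np.round(project(c,sq,pp)).astype(int)],True,(0,0,255),1); I.append(im)
cv2.imwrite('pics/m4.png',np.hstack([cv2.resize(I[0],(400,300)),cv2.resize(I[1][150:350,150:400],(400,320),interpolation=cv2.INTER_CUBIC)[:300]]))
rows([(np.array([.676-.04,.1936-.03,.26]),tool(57.3,0),6)],1)
```

```text
13.4 [0.60795066 0.08105009 0.17684123] [-179.48560192  -44.82067834   57.12051293] [ 53.9  57.8 -71.2 118.1  53.4  16.2 -73.8]
19.8 -3.3 -0.2 -0.002 -0.13 0.001 1;
19.6 -3.3 -2.8 -0.001 -0.131 0 1;
19.1 -3.3 -5.3 -0.002 -0.13 0.001 1;
18.2 -3.3 -7.8 -0.002 -0.13 0 1;
17.1 -3.3 -10.1 -0.001 -0.131 0.001 1;
15.6 -3.3 -12.2 -0.002 -0.13 0 1;
--
```

View pics/m4.png

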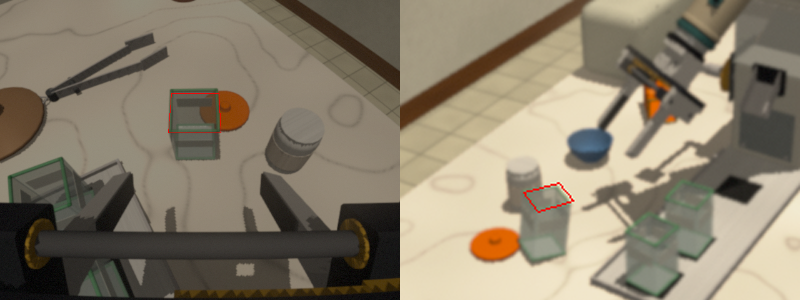

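The jar is standing upright on the counter, with its rim at (170–218, 90–132) in the wrist view, matching the estimate. Now I'll go above it and regrasp it vertically.

Emit:
arm_command:
  motion: "20 -3 0 0 -0.13 0 1;19.5 -3 -3 0 -0.13 0 1;19 -3 -5.5 0 -0.13 0 1;18 -3 -8 0 -0.13 0 1;17 -3 -10 0 -0.13 0 1;15.5 -3 -12 0 -0.13 0 1;0 0 0 0 0 0 1"

```text
time_s: 14.38
eef_pos: [0.6371, 0.1695, 0.2606]
orientation: [-179.6, -0.3, 58.1]
wrist_force: [1.0, -0.7, -5.4]
finger_gap: 0.0941
finger_force: 0.0
```

```bash
python3 st.py
python3 - <<'E'
from plan import *
Q=tool(57.3,0)
rows([([.676,.1936,.20],Q,3),([.676,.1936,.07],Q,5)],1)
E
```

```text
14.375 [0.63713817 0.16947177 0.26064424] [-179.58961626   -0.3138509    58.13719901] 0.0 [ 1.0496978  -0.67399794 -5.43185409] [ 13.4  45.9 -60.6  81.2  39.7  75.7 -81. ]
jar axis [0.37015418 0.60224444 0.70731005] down in tool [-0.0054777   0.00716238  0.99995935]
13.6 6.9 20.2 -0.002 -0.002 0.005 1;
13.6 6.8 20.3 -0.003 -0.002 0.005 1;
13.7 6.7 20.2 -0.002 -0.001 0.005 1;
--
-0 -0 26 -0 -0 -0 1;
-0 -0 26 -0 -0 -0 1;
-0 -0 26 -0 -0 -0 1;
-0 -0 26 -0 -0 -0 1;
-0.1 -0 26 -0 -0 -0 1;
--
```

Emit:
arm_command:
  motion: "13.5 7 20 -0.002 -0.002 0.005 1;13.5 7 20 -0.002 -0.002 0.005 1;13.5 6.5 20 -0.002 -0.002 0.005 1;0 0 26 0 0 0 1;0 0 26 0 0 0 1;0 0 0 0 0 0 1"

```text
time_s: 15.12
eef_pos: [0.6745, 0.1838, 0.1447]
orientation: [-179.7, 0.4, 56.8]
wrist_force: [0.3, -1.2, -4.7]
finger_gap: 0.0941
finger_force: 0.0
```

Emit:
arm_command:
  motion: "0 0 20 0 0 0 1;0 0 20 0 0 0 1;0 0 20 0 0 0 1;0 0 18 0 0 0 1;0 0 0 0 0 0 1"

```text
time_s: 15.75
eef_pos: [0.6742, 0.1847, 0.0684]
orientation: [-179.8, 0.3, 56.9]
wrist_force: [0.3, -1.4, -3.7]
finger_gap: 0.0939
finger_force: 0.0
```

Emit:
arm_command:
  motion: "0 0 0 0 0 0 -1;0 0 0 0 0 0 -1;0 0 0 0 0 0 -1;0 0 0 0 0 0 -1;0 0 0 0 0 0 -1;0 0 0 0 0 0 -1"
  squeeze: 20

```text
time_s: 16.5
eef_pos: [0.6747, 0.1859, 0.071]
orientation: [-179.8, 0.2, 56.9]
wrist_force: [-4.3, 0.6, 1.4]
finger_gap: 0.0603
finger_force: 19.9
```

```bash
cat st.py >/dev/null; python3 st.py
python3 - <<'E'
from plan import *
s=read_state();p=np.array(s['eef_pos']);q=R.from_euler('xyz',s['orientation'],degrees=True)
rows([(p+[0,0,.14],q,4),([.56,.05,.26],tool(75,0),5),([.467,-.06,.24],tool(87.1,0),4)],-1)
E
```

```text
16.5 [0.67471697 0.18592628 0.07104028] [-179.81466049    0.18387955   56.86041298] 19.867334067821503 [-4.28453105  0.57737127  1.43688411] [  8.1  59.4 -52.5  83.4  50.2  62.6 -87.7]
jar axis [0.38451258 0.60047997 0.70112329] down in tool [0.0032093  0.00323476 0.99998962]
-0.1 -0.1 -35 0 0 0 -1;
-0.1 -0.1 -35 0 0 0 -1;
-0.1 -0.1 -35 0 0 0 -1;
-0.1 -0.2 -35 0 0 0 -1;
--
-35.3 -4.4 -9.7 -0.001 0.001 -0.063 -1;
-35 -6.6 -9.7 -0 0 -0.064 -1;
-34.5 -8.8 -9.7 -0.001 0.001 -0.063 -1;
-33.9 -10.9 -9.7 -0.001 0 -0.063 -1;
-33.1 -13.1 -9.8 -0.001 0.001 -0.064 -1;
--
-32.6 -15.3 5 0 -0 -0.053 -1;
-31.7 -17.1 5 0 -0 -0.052 -1;
-30.8 -18.7 5 0 -0 -0.053 -1;
-29.8 -20.2 5 0 -0 -0.053 -1;
--
```

Emit:
arm_command:
  motion: "0 0 -35 0 0 0 -1;0 0 -35 0 0 0 -1;0 0 -35 0 0 0 -1;0 0 -35 0 0 0 -1;0 0 0 0 0 0 -1"

```text
time_s: 17.12
eef_pos: [0.6775, 0.1859, 0.2126]
orientation: [179.9, -0.0, 56.8]
wrist_force: [0.4, 0.7, -8.4]
finger_gap: 0.06
finger_force: 19.9
```

Run:
```python
from fit import *
from station import camera
p=[0.4672,-0.09234,-0.05099]
for n in('side','top'):
    c=camera(n); g=cv2.cvtColor(c['color'],cv2.COLOR_RGB2GRAY)
    sq=W(p,[[35,35,6],[35,-35,6],[-35,-35,6],[-35,35,6]]);u=project(c,sq);cu=project(c,W(p,[0,0,6]))[0]
    x,y=np.round(cu).astype(int); w=g[y-22:y+23,x-22:x+23]; m=(w<70).astype(np.uint8)
    k,l,st,ce=cv2.connectedComponentsWithStats(m); 
    print(n,cu.round(1),u.round(1).tolist(),'centre grey',g[y,x],[(s[4],(e+[x-22,y-22]).round(1)) for s,e in zip(st[1:],ce[1:]) if s[4]>60], unproj(c,[tuple(ce[l[22,22]]+[x-22,y-22])],[.006]).round(4) if l[22,22] else '')
    if n=='side': I=cv2.resize(c['color'][y-50:y+50,x-60:x+60,::-1],None,fx=4,fy=4,interpolation=cv2.INTER_CUBIC)
    else: J=cv2.resize(c['color'][y-50:y+50,x-40:x+40,::-1],None,fx=4,fy=4,interpolation=cv2.INTER_CUBIC)
cv2.imwrite('pics/m5.png',np.hstack([I,J]))
```

```text
side [361.3 267.9] [[345.0, 270.3], [356.2, 258.6], [377.4, 265.5], [366.8, 277.7]] centre grey 35 [(np.int32(262), array([360.4, 268. ]))] [[ 0.4693 -0.0906  0.006 ]]
top [339.1 273. ] [[329.4, 261.7], [350.4, 263.3], [348.8, 284.4], [327.8, 282.7]] centre grey 100 [(np.int32(166), array([333.9, 281.4])), (np.int32(139), array([332.6, 292.2]))]
```

Emit:
arm_command:
  motion: "-35 -4.5 -10 0 0 -0.063 -1;-35 -6.5 -10 0 0 -0.063 -1;-34.5 -9 -10 0 0 -0.063 -1;-34 -11 -10 0 0 -0.063 -1;-33 -13 -10 0 0 -0.063 -1;0 0 0 0 0 0 -1"

```text
time_s: 17.98
eef_pos: [0.5595, 0.0465, 0.2594]
orientation: [-179.7, 0.4, 74.7]
wrist_force: [1.0, -1.6, -7.8]
finger_gap: 0.0601
finger_force: 19.9
```

```bash
python3 st.py
python3 - <<'E'
from plan import *
Q=tool(87.1,0)
rows([([.4676,-.06,.24],Q,5),([.4676,-.0965,.20],Q,3)],-1)
E
```

```text
17.975 [0.5594602  0.04649386 0.25942159] [-179.68919333    0.35615844   74.71320613] 19.88195300102234 [ 0.9717711  -1.61280265 -7.76073084] [ 31.2  40.6 -67.4  97.   39.6  70.6 -61.1]
jar axis [0.18394747 0.69107065 0.69898833] down in tool [0.0062161  0.00542447 0.99996597]
-25.4 -12.1 4.1 -0.001 0.001 -0.043 -1;
-24.8 -13.2 4.1 -0.001 0.001 -0.043 -1;
-24.2 -14.2 4 -0.002 0.001 -0.044 -1;
-23.6 -15.3 4 -0.001 0.001 -0.043 -1;
-23 -16.3 3.9 -0.001 0.002 -0.043 -1;
--
-12.1 0.6 13.3 -0 -0 -0 -1;
-12.2 0.7 13.4 -0 -0 -0 -1;
-12.1 0.6 13.3 -0 -0 -0 -1;
--
```

Emit:
arm_command:
  motion: "-25.5 -12 4 -0.001 0.001 -0.043 -1;-25 -13 4 -0.001 0.001 -0.043 -1;-24 -14 4 -0.001 0.001 -0.043 -1;-23.5 -15.5 4 -0.001 0.001 -0.043 -1;-23 -16.5 4 -0.001 0.001 -0.043 -1;0 0 0 0 0 0 -1"

```text
time_s: 18.73
eef_pos: [0.4677, -0.0586, 0.2395]
orientation: [-179.9, -0.1, 87.1]
wrist_force: [0.5, 0.5, -8.0]
finger_gap: 0.0601
finger_force: 19.9
```

```bash
python3 st.py
python3 - <<'E'
from plan import *
Q=tool(87.1,0)
rows([([.4676,-.0965,.20],Q,3),([.4676,-.0965,.10],Q,5)],-1)
E
```

```text
18.725 [ 0.4676987  -0.05855162  0.23948898] [-1.79885814e+02 -9.88450370e-02  8.70583514e+01] 19.885947704315186 [ 0.52650061  0.54179091 -7.99217381] [ 49.1  34.4 -69.4 111.8  37.3  60.6 -39.9]
jar axis [0.02924639 0.70897719 0.70462472] down in tool [-0.00172517  0.00199291  0.99999653]
-12.7 0.6 13.1 -0.001 -0.001 -0 -1;
-12.6 0.7 13.2 -0 -0 -0 -1;
-12.6 0.6 13.1 -0.001 -0.001 -0.001 -1;
--
-0 0 20 0 0 0 -1;
-0 0 20 0 0 0 -1;
-0 0 20 0 0 0 -1;
-0 0 20 0 0 0 -1;
-0 0 20 0 0 0 -1;
--
```

Emit:
arm_command:
  motion: "-12.5 0.5 13 0 0 0 -1;-12.5 0.5 13 0 0 0 -1;-12.5 0.5 13 0 0 0 -1;0 0 20 0 0 0 -1;0 0 20 0 0 0 -1;0 0 0 0 0 0 -1"

```text
time_s: 19.48
eef_pos: [0.4681, -0.0943, 0.1605]
orientation: [-179.9, -0.2, 87.2]
wrist_force: [0.2, -0.2, -7.3]
finger_gap: 0.0603
finger_force: 19.9
```

```bash
python3 st.py
python3 - <<'E'
from plan import *
Q=tool(87.1,0)
rows([([.4676,-.0965,.12],Q,2),([.4676,-.0965,.083],Q,3)],-1)
E
```

```text
19.475 [ 0.46813315 -0.09434426  0.16053306] [-179.89979397   -0.19133133   87.21267054] 19.88698124885559 [ 0.16451207 -0.22191785 -7.32813366] [ 48.4  40.6 -63.1 116.2  46.2  53.1 -42.8]
jar axis [0.02710997 0.70792477 0.70576736] down in tool [-0.00333936  0.00174891  0.99999289]
-1.2 -0.2 20.3 -0.001 -0.002 0.001 -1;
-1.1 -0.2 20.2 -0.001 -0.001 0.001 -1;
--
0 0 12.3 0 -0 -0 -1;
0 0 12.4 0 -0 -0 -1;
0 0 12.3 0 -0 -0 -1;
--
```

Emit:
arm_command:
  motion: "-1 0 20 -0.001 -0.002 0 -1;-1 0 20 -0.001 -0.001 0 -1;0 0 12 0 0 0 -1;0 0 12 0 0 0 -1;0 0 10 0 0 0 -1;0 0 0 0 0 0 -1;0 0 0 0 0 0 -1"

```text
time_s: 20.35
eef_pos: [0.4697, -0.0958, 0.0885]
orientation: [179.8, 0.0, 87.2]
wrist_force: [0.4, -0.6, -6.6]
finger_gap: 0.06
finger_force: 19.9
```

```bash
python3 st.py
python3 - <<'E'
from station import camera
import cv2,numpy as np
a=camera('side')['color'][190:330,280:440,::-1];b=camera('wrist')['color'][:,:,::-1]
cv2.imwrite('pics/m6.png',np.hstack([cv2.resize(a,(400,350),interpolation=cv2.INTER_CUBIC),cv2.resize(b,(400,350))]))
E
```

```text
20.35 [ 0.46968524 -0.09577684  0.08850913] [1.79752992e+02 8.09997774e-03 8.72150792e+01] 19.886758625507355 [ 0.3786345  -0.55713282 -6.64896021] [ 43.7  45.9 -55.9 119.7  56.   45.8 -50.6]
jar axis [0.02294194 0.71058239 0.70323988] down in tool [ 1.41371280e-04 -4.31108404e-03  9.99990697e-01]
```

View pics/m6.png

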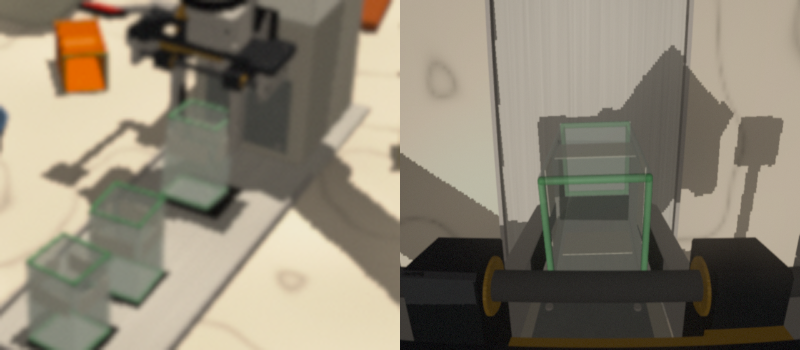

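The side view shows the jar hovering just above the dark pad, close to upright. In the wrist view its far rim edge runs from (227,244) to (400,244) in raw pixels. I'll check its centre numerically.

Run:
```python
from plan import *
from station import camera
s=read_state();c=camera('wrist');p=(s['eef_pos'],s['orientation'])
e=unproj(c,[(227,245),(400,244)],[.1175]*2,p);print(e.round(4),'centre',(e.mean(0)-[.0015,.03,0]).round(4))
```

```text
[[ 0.4417 -0.059   0.1175]
 [ 0.5005 -0.0616  0.1175]] centre [ 0.4696 -0.0903  0.1175]
```

Emit:
arm_command:
  motion: "0 1.5 4 0 0 0 -1;0 0 4 0 0 0 -1;0 0 1.5 0 0 0 -1;0 0 0 0 0 0 -1;0 0 0 0 0 0 -1"

```text
time_s: 21.12
eef_pos: [0.471, -0.0959, 0.0788]
orientation: [179.8, 0.0, 87.2]
wrist_force: [0.6, -0.7, -7.6]
finger_gap: 0.0602
finger_force: 19.9
```

Emit:
arm_command:
  motion: "0 0 1.5 0 0 0 -1;0 0 0 0 0 0 -1;0 0 0 0 0 0 -1"

```text
time_s: 21.5
eef_pos: [0.4709, -0.096, 0.0772]
orientation: [179.8, 0.0, 87.2]
wrist_force: [-0.7, -0.7, -7.5]
finger_gap: 0.0602
finger_force: 19.9
```

Emit:
arm_command:
  motion: "0 -2.5 0 0 0 0 -1;0 0 1 0 0 0 -1;0 0 0 0 0 0 -1;0 0 0 0 0 0 -1"

```text
time_s: 22.0
eef_pos: [0.4681, -0.0957, 0.0768]
orientation: [179.8, 0.1, 87.2]
wrist_force: [-3.3, -0.0, 6.2]
finger_gap: 0.0601
finger_force: 19.9
```

Emit:
arm_command:
  motion: "0 0 1 0 0 0 -1;0 0 0 0 0 0 -1;0 0 0 0 0 0 -1"

```text
time_s: 22.38
eef_pos: [0.4683, -0.0955, 0.0766]
orientation: [179.8, 0.1, 87.3]
wrist_force: [-5.0, -0.7, 14.7]
finger_gap: 0.0599
finger_force: 20.0
```

Contact made. I'll ease off, release and rise straight up.

Emit:
arm_command:
  motion: "0 0 -1.5 0 0 0 -1;0 0 0 0 0 0 0.6;0 0 0 0 0 0 1;0 0 0 0 0 0 1;0 0 0 0 0 0 1;0 0 0 0 0 0 1"

```text
time_s: 23.12
eef_pos: [0.4684, -0.0958, 0.0767]
orientation: [179.8, 0.0, 87.2]
wrist_force: [0.5, -0.7, -4.4]
finger_gap: 0.0939
finger_force: 0.0
```

Emit:
arm_command:
  motion: "0 0 -15 0 0 0 1;0 0 -30 0 0 0 1;0 0 -40 0 0 0 1;0 0 -40 0 0 0 1;0 0 -50 0 0 0 1;0 0 -50 0 0 0 1;0 0 0 0 0 0 1"

```text
time_s: 24.0
eef_pos: [0.4695, -0.0955, 0.3044]
orientation: [179.4, 0.1, 87.1]
wrist_force: [-0.6, -1.3, -5.7]
finger_gap: 0.0941
finger_force: 0.0
```

```bash
python3 st.py
python3 - <<'E'
from fit import *
from plan import rows,tool,read_state
from station import camera
s=read_state();c=camera('wrist');pose=(s['eef_pos'],s['orientation'])
p=[0.4685,-0.0912,-0.05099]
img=c['color'][:,:,::-1].copy()
for P,col in(([[30,30,106],[30,-30,106],[-30,-30,106],[-30,30,106]],(0,0,255)),([[35,35,6],[35,-35,6],[-35,-35,6],[-35,35,6]],(255,0,255)),([pad(0,23,22),pad(0,23,-22),pad(0,-23,-22),pad(0,-23,22)],(255,0,0))):
    cv2.polylines(img,[np.round(project(c,W(p,P),pose)*8).astype(int)],True,col,1,cv2.LINE_AA,3)
cv2.imwrite('pics/m7.png',img)
print(W(p,[pad(0),pad(.66),pad(.68)]))
E
```

```text
24.0 [ 0.46952286 -0.095494    0.30436202] [1.79414064e+02 1.25723124e-01 8.71494751e+01] 0.0 [-0.58233206 -1.29742864 -5.65381234] [ 54.8  28.5 -69.1 105.8  29.6  65.7 -27.4]
jar axis [0.01967209 0.71220278 0.70169809] down in tool [ 0.00219428 -0.01022631  0.9999453 ]
[[ 0.59872795 -0.09004842  0.22250085]
 [ 0.59915702 -0.081641    0.13207654]
 [ 0.59912207 -0.08232577  0.12935919]]
```

View pics/m7.png

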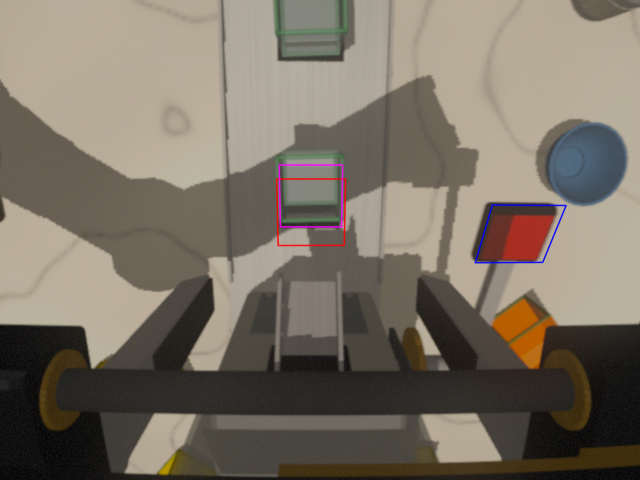

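The wrist view shows the jar standing at (278–344, 153–225). That is higher in the image than the red prediction, so it may sit too far towards +y. I'll check numerically by fitting the green rim edges in both cameras.

```bash
cat > rim.py <<'E'
from fit import *
from station import camera,read_state
s=read_state();pose=(s['eef_pos'],s['orientation'])
p=[0.4685,-0.0912,-0.05099]
def rect(cx,cy,yaw,z,n=25,h=.028):
    t=np.linspace(-h,h,n);o=np.full(n,h);q=np.r_[np.c_[t,o],np.c_[t,-o],np.c_[o,t],np.c_[-o,t]]
    c,s_=np.cos(yaw),np.sin(yaw);return np.c_[cx+c*q[:,0]-s_*q[:,1],cy+s_*q[:,0]+c*q[:,1],np.full(len(q),z)]
D={}
for n in('wrist','side','top'):
    c=camera(n);im=c['color'].astype(int);g=im[:,:,1]-np.maximum(im[:,:,0],im[:,:,2])
    cv2.imwrite(f'pics/r_{n}.png',c['color'][:,:,::-1]); m=(g>=12)
    D[n]=(c,cv2.distanceTransform((~m).astype(np.uint8),cv2.DIST_L2,3),m)
def cost(n,q,z,pp):
    c,d,_=D[n];u=project(c,rect(*q,z),pose if n=='wrist' else None);v=np.round(u).astype(int)
    ok=(v[:,0]>=0)&(v[:,0]<640)&(v[:,1]>=0)&(v[:,1]<480)
    return np.minimum(d[v[ok,1],v[ok,0]],6).mean() if ok.mean()>.6 else 9
for name,y0 in(('jar',0),('mid',180)):
    w0=W(p,[0,y0,6])[0]
    for n in('wrist','side','top'):
        best=min((cost(n,(w0[0]+dx/1000,w0[1]+dy/1000,-.051+a),.104,p),dx,dy,a) for dx in range(-30,31,2) for dy in range(-30,41,2) for a in(-.1,0,.1))
        print(name,n,'green px',D[n][2].sum(),'cost,dx,dy,a',best)
c=D['wrist'][0]; print('chute lip low/high px',project(c,W(p,[[25,-52,135],[-25,-52,135],[25,-52,157]]),pose).round())
g=D['wrist'][2][100:300,310]; print('green rows at u=310',np.where(g)[0]+100)
E
python3 rim.py
```

```text
jar wrist green px 2734 cost,dx,dy,a (np.float32(0.0), 0, 20, 0)
jar side green px 4916 cost,dx,dy,a (np.float32(0.0), 2, 22, 0)
jar top green px 230 cost,dx,dy,a (np.float32(2.6294), 2, 24, 0.1)
mid wrist green px 2734 cost,dx,dy,a (np.float32(1.5256459), 0, -20, 0)
mid side green px 4916 cost,dx,dy,a (np.float32(0.0), 0, 0, 0.1)
mid top green px 230 cost,dx,dy,a (np.float32(0.35208604), 0, -4, 0)
chute lip low/high px [[343. 279.]
 [284. 279.]
 [345. 288.]]
green rows at u=310 [153 154 155 156 157 201 202 203 217 218 219 220 221]
```

Both cameras put the jar about 21 mm too far towards +y, while the pad and chute match the model. I'll regrasp it centred and shift it.

Emit:
arm_command:
  motion: "14.5 0 30 0.006 0 0 1;14.5 0 40 0.004 0 0 1;0 0 40 0 0 0 1;0 0 40 0 0 0 1;0 0 0 0 0 0 1"

```text
time_s: 24.82
eef_pos: [0.4652, -0.0665, 0.1483]
orientation: [-179.1, -0.1, 87.3]
wrist_force: [-0.4, -0.4, -4.0]
finger_gap: 0.0938
finger_force: 0.0
```

```bash
python3 st.py
python3 - <<'E'
from plan import *
rows([([.469,-.067,.08],tool(87.1,0),4)],1)
E
python3 rim.py | grep 'jar [ws]'
```

```text
24.825 [ 0.46520304 -0.06651113  0.14832982] [-1.79147814e+02 -5.32328433e-02  8.73178067e+01] 0.0 [-0.40771695 -0.43124867 -3.96423809] [ 41.9  38.9 -57.  117.4  43.8  49.1 -43.6]
jar axis [0.03511242 0.70923843 0.70409372] down in tool [-9.29088253e-04  1.48728945e-02  9.99888961e-01]
-0.1 1.2 17.1 -0.004 -0 0.001 1;
-0.1 1.1 17 -0.003 -0 0.001 1;
-0.1 1.1 17.1 -0.004 -0.001 0.001 1;
-0.1 1.1 17.1 -0.004 0 0.001 1;
--
jar wrist green px 6138 cost,dx,dy,a (np.float32(0.0), 0, 20, 0)
jar side green px 4289 cost,dx,dy,a (np.float32(0.0), 2, 22, 0)
```

Emit:
arm_command:
  motion: "0 1 17 -0.004 0 0 1;0 1 17 -0.004 0 0 1;0 1 17 -0.004 0 0 1;0 1 17 -0.004 0 0 1;0 0 0 0 0 0 1"

```text
time_s: 25.6
eef_pos: [0.4728, -0.0672, 0.0842]
orientation: [179.4, 0.0, 87.2]
wrist_force: [0.0, -1.0, -4.3]
finger_gap: 0.0938
finger_force: 0.0
```

Emit:
arm_command:
  motion: "0 0 0 0 0 0 -1;0 0 0 0 0 0 -1;0 0 0 0 0 0 -1;0 0 0 0 0 0 -1;0 0 0 0 0 0 -1;0 0 0 0 0 0 -1"
  squeeze: 15

```text
time_s: 26.35
eef_pos: [0.4717, -0.0671, 0.0838]
orientation: [179.5, 0.0, 87.2]
wrist_force: [-4.6, -0.6, 3.1]
finger_gap: 0.0602
finger_force: 15.0
```

Emit:
arm_command:
  motion: "0 0 -6 0 0 0 -1;0 0 0 0 0 0 -1;-10 0 0 0 0 0 -1;-11 0 0 0 0 0 -1;0 0 0 0 0 0 -1;0 0 0 0 0 0 -1"

```text
time_s: 27.1
eef_pos: [0.4714, -0.088, 0.0897]
orientation: [179.4, -0.0, 87.2]
wrist_force: [0.3, 0.4, -7.2]
finger_gap: 0.06
finger_force: 15.0
```

```bash
python3 st.py; sed -e 's/,\.104,p)/,.110,p)/' rim.py > rim2.py; python3 rim2.py | grep 'jar [wst]'
```

```text
27.1 [ 0.47141771 -0.08802712  0.08965745] [ 1.79438827e+02 -1.28132770e-02  8.71778990e+01] 14.951270073652267 [ 0.27610668  0.36406628 -7.21177931] [ 40.1  43.4 -50.7 120.   52.8  41.9 -48.4]
jar axis [0.01953871 0.71050082 0.70342507] down in tool [-2.23633869e-04 -9.79415657e-03  9.99952011e-01]
jar wrist green px 5709 cost,dx,dy,a (np.float32(2.0755), 4, 2, 0)
jar side green px 3678 cost,dx,dy,a (np.float32(0.893697), 8, 2, 0.1)
jar top green px 191 cost,dx,dy,a (np.float32(6.0), -30, -30, -0.1)
```

Emit:
arm_command:
  motion: "-1.5 -2.5 0 0.009 0 0 -1;0 0 3 0 0 0 -1;0 0 2 0 0 0 -1;0 0 0 0 0 0 -1;0 0 0 0 0 0 -1"

```text
time_s: 27.88
eef_pos: [0.4689, -0.0893, 0.0847]
orientation: [180.0, 0.0, 87.2]
wrist_force: [-0.7, -1.0, -8.1]
finger_gap: 0.0601
finger_force: 15.0
```

Emit:
arm_command:
  motion: "0 0 1.5 0 0 0 -1;0 0 0 0 0 0 -1;0 0 0 0 0 0 -1"

```text
time_s: 28.25
eef_pos: [0.4686, -0.0892, 0.0836]
orientation: [180.0, 0.0, 87.2]
wrist_force: [-3.4, -0.2, 4.7]
finger_gap: 0.0602
finger_force: 15.0
```

Emit:
arm_command:
  motion: "0 0 0 0 0 0 0.5;0 0 0 0 0 0 0.8;0 0 0 0 0 0 1;0 0 0 0 0 0 1;0 0 0 0 0 0 1"

```text
time_s: 28.88
eef_pos: [0.4689, -0.0894, 0.0831]
orientation: [180.0, 0.0, 87.2]
wrist_force: [0.3, -0.7, -4.7]
finger_gap: 0.0938
finger_force: 0.0
```

```bash
python3 rim.py | grep 'jar [wst]'
```

```text
jar wrist green px 5690 cost,dx,dy,a (np.float32(2.0755), 0, 0, 0)
jar side green px 3644 cost,dx,dy,a (np.float32(0.0), 2, -2, 0)
jar top green px 195 cost,dx,dy,a (np.float32(5.3612733), 0, 8, 0.1)
```

Emit:
arm_command:
  motion: "0 0 -15 0 0 0 1;0 0 -30 0 0 0 1;0 0 -40 0 0 0 1;0 0 -40 0 0 0 1;0 0 -45 0 0 0 1;0 0 -45 0 0 0 1;0 0 0 0 0 0 1"

```text
time_s: 29.9
eef_pos: [0.4704, -0.0887, 0.3013]
orientation: [179.6, 0.1, 87.2]
wrist_force: [-0.0, -1.4, -5.2]
finger_gap: 0.0944
finger_force: 0.0
```

```bash
python3 st.py;python3 rim.py
python3 - <<'E'
from fit import *
from station import camera
p=[0.4685,-0.0912,-0.05099]
# red lever pad centroid check
from station import read_state
s=read_state();pose=(s['eef_pos'],s['orientation'])
for n in('wrist','side','top'):
    c=camera(n);im=c['color'].astype(int);m=((im[:,:,0]>110)&(im[:,:,1]<60)&(im[:,:,2]<60)).astype(np.uint8)
    u=project(c,W(p,pad(0)),pose)[0];k,l,st,ce=cv2.connectedComponentsWithStats(m)
    print(n,'pred',u.round(1),[(int(a[4]),e.round(1)) for a,e in zip(st[1:],ce[1:]) if a[4]>20 and np.hypot(*(e-u))<60], [unproj(c,[tuple(e)],[.2225],pose).round(4) for a,e in zip(st[1:],ce[1:]) if a[4]>20 and np.hypot(*(e-u))<40])
E
```

```text
29.9 [ 0.47042142 -0.08867563  0.30127377] [1.79591747e+02 7.86040855e-02 8.71924680e+01] 0.0 [-0.02818388 -1.38577517 -5.1804197 ] [ 53.1  28.  -67.4 106.   28.8  65.  -27.3]
jar axis [0.02128777 0.71153397 0.70232916] down in tool [ 0.0013719  -0.00712529  0.99997367]
jar wrist green px 3088 cost,dx,dy,a (np.float32(0.0), 0, -2, 0)
jar side green px 4947 cost,dx,dy,a (np.float32(0.0191), 0, -2, 0)
jar top green px 198 cost,dx,dy,a (np.float32(4.867752), -2, 6, 0.1)
mid wrist green px 3088 cost,dx,dy,a (np.float32(1.2113862), 0, -16, 0.1)
mid side green px 4947 cost,dx,dy,a (np.float32(0.0191), 0, 0, 0)
mid top green px 198 cost,dx,dy,a (np.float32(0.33425003), 0, -4, 0)
chute lip low/high px [[340. 288.]
 [281. 288.]
 [342. 298.]]
green rows at u=310 [178 179 180 188 189 190 191 192 228 229 230 250 251 252 253 254]
wrist pred [529.4 247.7] [(2005, array([535.8, 249.7]))] [array([[ 0.6029, -0.0915,  0.2225]])]
side pred [321.  191.9] [] []
top pred [343.6 227.5] [(82, array([344.4, 226.3]))] [array([[ 0.6023, -0.0923,  0.2225]])]
```

The jar is now within about 2 mm of the pad's centre, upright and released. jar_mid has not moved. Next is the lever, with the fingers closed above the pad.

Emit:
arm_command:
  motion: "1 33 0 0.003 0 0 -1;1 33 0 0.003 0 0 -1;1 33 7 0 0 0 -1;1 33 8 0 0 0 -1;0 0 0 0 0 0 -1;0 0 0 0 0 0 -1;0 0 0 0 0 0 -1"
  squeeze: 20

```text
time_s: 31.08
eef_pos: [0.5999, -0.0918, 0.2829]
orientation: [-179.7, 0.0, 87.2]
wrist_force: [-0.1, -1.0, -3.9]
finger_gap: 0.0275
finger_force: 0.0
```

```bash
python3 st.py
python3 - <<'E'
from plan import *
s=read_state();print(s['finger_gap']);rows([([.602,-.086,.255],tool(87.2,0),2)],-1)
E
```

```text
31.075 [ 0.59987028 -0.09176115  0.28285419] [-1.79668172e+02  4.21953855e-02  8.72356672e+01] 0.0 [-0.0952721  -1.01180989 -3.9248509 ] [ 39.4  39.8 -60.   88.1  35.3  73.2 -28.3]
jar axis [0.02980455 0.71066581 0.70289814] down in tool [7.36448339e-04 5.79146018e-03 9.99982958e-01]
0.027463773998411132
2.9 1 13.9 -0.003 0 0 -1;
3 1 13.9 -0.003 0.001 0.001 -1;
--
```

Emit:
arm_command:
  motion: "3 1 14 -0.003 0 0 -1;3 1 14 -0.003 0 0 -1;0 0 0 0 0 0 -1;0 0 0 0 0 0 -1;0 0 0 0 0 0 -1"

```text
time_s: 31.7
eef_pos: [0.6031, -0.0858, 0.2551]
orientation: [179.9, 0.0, 87.2]
wrist_force: [-0.1, -1.3, -4.4]
finger_gap: 0.0005
finger_force: 0.0
```

Emit:
arm_command:
  motion: "0 0 12 0 0 0 -1;0 0 8 0 0 0 -1;0 0 8 0 0 0 -1;0 0 0 0 0 0 -1"

```text
time_s: 32.2
eef_pos: [0.6028, -0.0859, 0.2262]
orientation: [180.0, 0.0, 87.2]
wrist_force: [0.8, 0.5, -1.5]
finger_gap: 0.0003
finger_force: 1.6
```

Emit:
arm_command:
  motion: "0 0 10 0 0 0 -1;0 0 10 0 0 0 -1;0 0 10 0 0 0 -1;0 0 0 0 0 0 -1"

```text
time_s: 32.7
eef_pos: [0.6025, -0.0856, 0.1959]
orientation: [-180.0, -0.0, 87.2]
wrist_force: [0.6, 2.1, -0.6]
finger_gap: 0.0009
finger_force: 2.4
```

Emit:
arm_command:
  motion: "0 0 10 0 0 0 -1;0 0 10 0 0 0 -1;0 0 8 0 0 0 -1;0 0 8 0 0 0 -1;0 0 0 0 0 0 -1;0 0 0 0 0 0 -1"

```text
time_s: 33.45
eef_pos: [0.6029, -0.0867, 0.1608]
orientation: [180.0, 0.1, 87.2]
wrist_force: [0.2, 0.1, 0.6]
finger_gap: 0.0002
finger_force: 2.8
```

Emit:
arm_command:
  motion: "0 0 4 0 0 0 -1;0 0 3 0 0 0 -1;0 0 0 0 0 0 -1;0 0 0 0 0 0 -1"

```text
time_s: 33.95
eef_pos: [0.6028, -0.0866, 0.1537]
orientation: [180.0, 0.1, 87.2]
wrist_force: [0.2, -3.3, 0.2]
finger_gap: 0.0004
finger_force: 2.5
```

Emit:
arm_command:
  motion: "0 0 3 0 0 0 -1;0 0 0 0 0 0 -1;0 0 0 0 0 0 -1"

```text
time_s: 34.33
eef_pos: [0.6029, -0.0859, 0.1507]
orientation: [180.0, 0.0, 87.2]
wrist_force: [0.0, -4.0, 0.6]
finger_gap: 0.0003
finger_force: 2.4
```

Emit:
arm_command:
  motion: "0 0 2 0 0 0 -1;0 0 0 0 0 0 -1;0 0 0 0 0 0 -1"

```text
time_s: 34.7
eef_pos: [0.6029, -0.0859, 0.1488]
orientation: [180.0, 0.0, 87.2]
wrist_force: [-0.1, -4.0, 1.1]
finger_gap: 0.0003
finger_force: 2.6
```

Run:
```python
from fit import *
from station import read_state
s=read_state();T=np.array(s['eef_pos'])
# tip bottom edge nearest the pivot, local; arm top surface line offset 6mm above centre line
for p in([.4685,-.0912,-.05099],[.471,-.0930,-.051]):
    d=T[:2]-p[:2];c,s_=np.cos(p[2]),np.sin(p[2]);yl=(-s_*d[0]+c*d[1])*1000;z=(T[2]-.014)*1000
    for h in(8,4):
        dy,dz=yl-h+120,z-165;r=np.hypot(dy,dz);e=np.arctan2(dz,dy)-np.arcsin(6/r);print(h,yl.round(1),z.round(1),'angle',.38-e)
```

```text
8 12.2 134.8 angle 0.6655120618419544
4 12.2 134.8 angle 0.6569460728058972
8 13.8 134.8 angle 0.6618700817124681
4 13.8 134.8 angle 0.6535139886056479
```

Emit:
arm_command:
  motion: "0 0 2 0 0 0 -1;0 0 0 0 0 0 -1;0 0 0 0 0 0 -1"

```text
time_s: 35.08
eef_pos: [0.603, -0.0861, 0.1469]
orientation: [179.9, 0.0, 87.2]
wrist_force: [-0.2, -3.6, 3.8]
finger_gap: 0.0001
finger_force: 3.5
```

Emit:
arm_command:
  motion: "0 0 1 0 0 0 -1;0 0 0 0 0 0 -1;0 0 0 0 0 0 -1"

```text
time_s: 35.45
eef_pos: [0.603, -0.0863, 0.146]
orientation: [179.9, 0.1, 87.2]
wrist_force: [0.4, -4.5, 5.4]
finger_gap: 0.0003
finger_force: 4.1
```

Emit:
arm_command:
  motion: "0 0 1 0 0 0 -1;0 0 0 0 0 0 -1;0 0 0 0 0 0 -1"

```text
time_s: 35.83
eef_pos: [0.603, -0.0861, 0.1449]
orientation: [179.9, 0.0, 87.2]
wrist_force: [0.1, -4.1, 5.2]
finger_gap: 0.0006
finger_force: 4.0
```

```bash
python3 rim.py | grep -E 'side|jar w'; python3 st.py|head -1
```

```text
jar wrist green px 5004 cost,dx,dy,a (np.float32(0.0), -2, -2, 0)
jar side green px 4106 cost,dx,dy,a (np.float32(0.00955), 0, 0, 0)
mid side green px 4106 cost,dx,dy,a (np.float32(0.02865), 0, 0, 0)
35.975 [ 0.60303945 -0.08608539  0.14490721] [1.79942047e+02 3.10727772e-02 8.72016099e+01] 4.053820974659175 [ 0.60546201 -4.16104003  4.90901307] [ 36.1  47.6 -54.   97.1  44.3  59.  -36.2]
```

```bash
python3 -c "
from station import sign_off
print(sign_off())"
```

```text
the job is handed in; nothing more can be done
None
```

I stood the jar upright on the chute pad (within about 2 mm of centre) and let go. I then pressed the lever to an estimated 0.68 rad, past the third click, and signed off at about 36 s with it still held; the judge gave no result, and I viewed 11 pictures against the limit of 10.

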